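# Right the fallen tent lamp and switch it on

## Task

The cordless lamp on the food-tent table has been knocked over. Without throwing or dropping it, stand it up on its square foot again and slide it back flush against the side of the grey stock crate that faces it, then press the switch on top of its head fully in and let go. Leave the jars and the can standing where they are.

Things in the scene. Friction and masses are not known exactly. Their poses are not given: they have to be found in the camera images.
- lamp: Cordless lamp, loose, about 0.8 kg (varies). Dark square foot 130 x 130 x 12 mm; 16 mm stem from its middle; white drum head, 64 mm diameter, 130 to 190 mm above the foot's underside; switch on top. Origin: centre of the foot's underside; z along the stem to the switch (up when standing), x and y square to the foot's edges. Starts lying, head away from the crate; centre of mass about 40 mm along z.
- foot_edge (a point): Middle of the foot's y = +65 mm edge, half-way through the plate's 12 mm thickness; axes as the lamp's. At the start it is the foot's topmost edge, about 129 mm above the table, the plate nearly upright; the lamp rests on the opposite edge and the head's rim. Pushed here on the stem's side, away from the head, the lamp turns about the edge it rests on, and past about 40 degrees falls onto its foot.
- switch_top (a point): Top centre of the round push switch (28 mm diameter cap) on the lamp's head, on the lamp's axis; 22 mm above the head's top, 212 mm above the foot's underside.
- switch (a joint): Travel of the push switch in m along the lamp's axis: 0 out, 0.006 fully pressed in; sprung, comes out by itself, needs about 5 N.
- crate: Grey open stock crate with cartons and jars in it, fixed to the table: 340 mm (its x) by 220 mm (its y) by 110 mm high. Origin: centre of its underside, z up.
- crate_side (a point): Middle of the lower edge of the crate's long side that faces the lamp, on its outer face. x runs along that side (it extends 170 mm each way), y points into the crate, so the lamp is at negative y.
- jar_a: Standing glass jar, 68 mm diameter, 120 mm high, loose bystander. Origin: centre of its underside.
- jar_b: Standing glass jar, 68 mm diameter, 120 mm high, loose bystander. Origin: centre of its underside.
- can: Standing tin can, 74 mm diameter, 110 mm high, loose bystander. Origin: centre of its underside.

How it is judged:
By the outcome, as a careful person would: the job done as asked, in the order asked, and still so for the second after the job is handed in, with the robot touching nothing.
It also fails if it takes over 72 s, if anything falls off the work surface, if the arm or the gripper's body presses on something with over 40 N, if the wrist force passes 120 N, or if a joint passes its speed limit or range.

## Robot

A 7-joint arm with a two-finger parallel gripper is mounted at the origin on the work surface. World frame = base frame: x ahead of the robot, y to its left, z up, the work surface at z = 0. Lengths are in m, angles in degrees, forces in N, time in s.
With the tool pointing down it reaches from about 0.425 to 0.95 m from the base axis. Payload 4.7 kg.
Tool frame: the origin (TCP) lies on the centre line of the jaws, within the pads' length; the fingertips stand 8 mm ahead of it and the grasp point (between the pads) lies 11 mm behind it; z points along the fingers, y is the line along which they close (so a half turn about z gives the same grasp; the last joint's range is limited). The gripper opens to 87 mm and grips with 3 to 60 N. Pads are 19 mm wide; open, the fingers measure 117 mm over their backs; the gripper's body (75 mm by 190 mm) begins 51 mm behind the grasp point.
Start: joints at [-75.166, 26.849, -2.785, 87.806, 1.381, 65.374, -4.715], TCP at [0.192, 0.647, 0.231] pointing down, gripper open.
Joint ranges: [-148.3, 148.3], [-19.14, 114.17], [-79.39, 73.82], [5.75, 140.21], [-59.74, 239.74], [12.07, 113.84], [-152.46, 152.46]. Speed limits (degrees/s): [147.25, 147.25, 180, 180, 180, 180, 180].

## Interface

Orientations are given as a 3x3 rotation matrix whose columns are the frame's x, y, z axes.
In Python, from workcell import get_obs, grab_frame, get_calibration, hand_in gives the robot as it stands.
- The arm moves only by the tool step_arm, never from a script. Its argument "targets" is one flat list of numbers, 6 for each row, row after row: the shift along the tool's x, y, z normalised to -1 to 1, where 1 is 0.1 m, then the turn, a rotation vector about the tool's x, y, z normalised to -1 to 1, where 1 is 60 degrees. A call has 1 to 5 rows; each row is the pose to reach, as a shift and turn from the pose commanded when the call began, along the tool's axes at that moment; what a row does not reach only later rows make up. A row lasts 1/12 s, in which the tool goes at most 41.7 mm and 7.16 degrees, less where a joint would pass 70% of its speed; a pose out of reach is approached as far as the arm can. A call with a number of a shift or a turn outside -1 to 1 is refused whole. A call with a gripper value outside its range is refused whole. "grip" is the gripper command: -1 is shut, 1 is fully open, values between are in proportion, set as the call begins (left out, the last holds). The fingers move at their own pace and stop on an object; the grip force is fixed at half the most. Time passes only in rows, so rows that repeat a pose let the fingers close. It gives the time, the measured TCP pose, the force, the opening and the grip force at its end, in the units of the state.
- get_obs(): the state, without advancing time (a new reading comes with each control period).
- grab_frame(name): name is "side" or "top" or "wrist"; returns (picture, depth): 384x512x3 uint8, blue, green, red; 384x512 float32, m along the optical axis (not along the pixel's ray), 0 where there is no reading.
- get_calibration(name): a dict with "K" (3x3 intrinsics, pixels), "R" (3x3) and "t" (3): a world point X has camera coordinates R X + t. Camera axes: x right, y down, z forward; pixel columns grow to the right and rows downward; lengths in m; the calibration is good to about 2 mm. A picture is of the moment at which its call begins: read the wrist's pose just before it. get_calibration takes no time and is no camera call; for the wrist camera it gives the pose at the moment of the call.
- hand_in(): hands the job in; it is judged then, once.
The state is a dict: "t": time; "qpos": joint angles; "qvel": joint speeds; "joint_torque": joint torques, N m; "position": TCP position; "ee_rot": TCP orientation; "contact_force": force on the tool from outside, world axes, zero at the start; "ft_torque": the same for the moment, N m; "gripper_width": finger opening in m; "grasp_force": force on a finger pad.
Only numpy, scipy, OpenCV 4.12 (cv2) and the standard library are available. Lean on these libraries where they do the work, as an engineer would, in place of code of your own. Each camera call takes 0.05 s, during which the arm holds its last target. There are 200 camera calls.

## Working session

There is one attempt and no reset: what is moved stays moved. The work goes in short steps, Python scripts to look and compute and a tool call to move; the robot and the scene stay as the last step left them, time stands still between calls to the robot, and variables do not carry over. Pictures are saved under pics/ and viewed, at most 10 in all, crops included, and the job is handed in when it is done.

Besides the shell and the picture viewer there is one more tool, called after "Emit:" as a command line: name --argument value ..., lists and objects as JSON in quotes. step_arm: Moves the arm, as the interface text tells. Scaled input: -1 to 1 covers 0.1 m each way for a shift and 60 degrees each way for a turn. Its arguments: {"type":"object","properties":{"targets":{"type":"array"},"grip":{"type":"number"}},"required":["targets"]}

```bash
mkdir -p pics; ls; python3 - <<'E'
from workcell import *
import cv2,numpy as np
o=get_obs();print({k:np.round(o[k],3).tolist() for k in o})
ims=[]
for n in("side","top"):
    p,d=grab_frame(n);np.savez(f"pics/{n}0.npz",p=p,d=d);c=get_calibration(n);print(n,c)
    cv2.imwrite(f"pics/{n}0.png",p)
E
```

```text
pics
{'t': 0.0, 'qpos': [-75.165, 26.898, -2.785, 87.873, 1.382, 65.373, -4.716], 'qvel': [-0.025, 0.079, 0.077, -0.048, -0.05, -0.163, 0.069], 'joint_torque': [-0.001, -50.798, -0.081, -23.616, -0.061, 0.038, 0.0], 'position': [0.191, 0.647, 0.23], 'ee_rot': [[-0.959, 0.284, -0.0], [0.284, 0.959, -0.002], [-0.0, -0.002, -1.0]], 'contact_force': [0.635, 0.184, -0.177], 'ft_torque': [0.015, -0.02, 0.036], 'grasp_force': 0.0, 'gripper_width': 0.087}
side {'K': array([[480.53087672,   0.        , 258.56375421],
       [  0.        , 480.53087672, 197.47175376],
       [  0.        ,   0.        ,   1.        ]]), 'R': array([[ 0.88011395, -0.47466974, -0.00938463],
       [-0.36753748, -0.66869471, -0.64634634],
       [ 0.30052559,  0.57230763, -0.76298646]]), 't': array([-0.48282897,  0.31770779,  1.1499495 ])}
top {'K': array([[418.66564521,   0.        , 256.45598555],
       [  0.        , 418.66564521, 192.81433099],
       [  0.        ,   0.        ,   1.        ]]), 'R': array([[-0.0082697 , -0.99996158, -0.00290687],
       [-0.99452776,  0.00852745, -0.10412405],
       [ 0.10414484,  0.00202989, -0.99456007]]), 't': array([0.0372523 , 0.58178634, 1.04129082])}
```

View pics/side0.png

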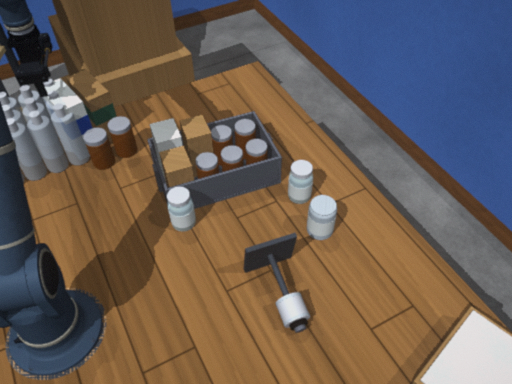

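View pics/top0.png

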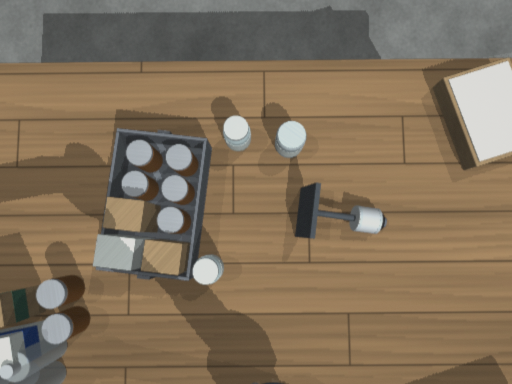

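The side view shows the lamp lying with its foot at (270,253) and head at (293,310). In the top view the foot is at (308,210) and the head at (368,219). The crate's facing side is near column 200, and the bystanders are at (237,130), (291,138) and (207,270).

```bash
cat > h.py <<'E'
import numpy as np,cv2
from workcell import *
def cloud(d,c):
    v,u=np.indices(d.shape);K=c["K"]
    P=np.stack([(u-K[0,2])/K[0,0]*d,(v-K[1,2])/K[1,1]*d,d],-1)
    W=(P-c["t"])@c["R"];W[d<=0]=np.nan;return W
E
python3 - <<'E'
from h import *
np.set_printoptions(precision=4,suppress=True)
f=np.load("pics/top0.npz");W=cloud(f["d"],get_calibration("top"))
def reg(n,u0,u1,v0,v1,zl,zh):
    p=W[v0:v1,u0:u1].reshape(-1,3);p=p[(p[:,2]>zl)&(p[:,2]<zh)]
    print(n,len(p),"med",np.median(p,0),"min",p.min(0),"max",p.max(0));return p
tb=reg("table",330,450,290,330,-.05,.05)
e=reg("plate",285,325,175,250,.11,.15)
r=cv2.minAreaRect((e[:,:2]*1000).astype(np.float32));print("edge rect",r)
h=reg("head",340,395,195,245,.02,.12)
r=cv2.minAreaRect((h[:,:2]*1000).astype(np.float32));print("head rect",r)
s=reg("stem",325,345,205,225,.02,.12)
for n,a in dict(jar1=(220,255,110,155),jar2=(275,310,118,160),can=(190,225,252,290)).items():
    p=reg(n,*a,.09,.13)
    print(cv2.minEnclosingCircle((p[:,:2]*1000).astype(np.float32)))
c=reg("crate",90,215,125,285,.1,.12)
for x in np.arange(.46,.8,.03):
    q=c[abs(c[:,0]-x)<.01]; 
    if len(q): print(x,q[:,1].min(),q[:,1].max())
E
```

```text
table 4782 med [ 0.2825 -0.3048  0.0009] min [ 0.2322 -0.4599 -0.0063] max [ 0.333  -0.1514  0.0088]
plate 431 med [ 0.5308 -0.1004  0.1284] min [ 0.4663 -0.1166  0.11  ] max [ 0.5963 -0.0853  0.1349]
edge rect ((531.757080078125, -101.30084228515625), (16.348388671875, 130.2268829345703), 82.32462310791016)
head 883 med [ 0.5135 -0.2354  0.0598] min [ 0.4772 -0.2951  0.0201] max [ 0.5481 -0.1739  0.0769]
head rect ((513.6292724609375, -233.62254333496094), (121.46228790283203, 63.66255569458008), 81.83658599853516)
stem 130 med [ 0.5223 -0.1604  0.0589] min [ 0.5125 -0.1858  0.0462] max [ 0.5346 -0.1357  0.0682]
jar1 599 med [0.7258 0.0797 0.1199] min [0.6981 0.0492 0.0901] max [0.7608 0.1129 0.1266]
((729.925537109375, 80.53438568115234), 32.98298263549805)
jar2 713 med [ 0.7121 -0.0518  0.1103] min [ 0.6788 -0.0871  0.0902] max [ 0.7474 -0.0165  0.1161]
((714.559814453125, -52.556339263916016), 36.56892013549805)
can 669 med [0.3974 0.1518 0.1197] min [0.3624 0.1198 0.0901] max [0.4362 0.1912 0.1259]
((401.5333251953125, 160.99920654296875), 44.116729736328125)
crate 3418 med [0.5882 0.2417 0.1119] min [0.3656 0.1313 0.1   ] max [0.7345 0.4075 0.12  ]
0.46 0.17992706052763158 0.3010912233599044
0.49 0.17591937548792996 0.398598952577504
0.52 0.17272827531428375 0.39503877280249755
0.5499999999999999 0.1690424031587506 0.3914547486072256
0.5799999999999998 0.16491345368711355 0.3882649407663422
0.6099999999999999 0.16149891171683742 0.38654872548667785
0.6399999999999999 0.1580027816685005 0.38100434016734863
0.6699999999999998 0.15434737373217577 0.37800543256740377
0.6999999999999997 0.15075194634456168 0.37403488871517576
0.7299999999999998 0.24672199873901166 0.369375069612503
```

Emit:
step_arm --targets '[0,0,0,0,0,0.1,0,0,0,0,0,0.2,0,0,0,0,0,0.3,0,0,0,0,0,0.4,0,0,0,0,0,0.45]' --grip 1

```text
t: 0.52
position: [0.1914, 0.6469, 0.2299]
ee_rot: [[-0.723, 0.691, -0.0], [0.691, 0.723, -0.001], [-0.001, -0.001, -1.0]]
contact_force: [-0.4, -0.2, 0.2]
gripper_width: 0.0873
grasp_force: 0.0
```

Emit:
step_arm --targets '[0,0,0,0,0,0.1,0,0,0,0,0,0.2,0,0,0,0,0,0.3,0,0,0,0,0,0.4,0,0,0,0,0,0.45]'

```text
t: 0.93
position: [0.1914, 0.6469, 0.2299]
ee_rot: [[-0.33, 0.944, -0.0], [0.944, 0.33, -0.001], [-0.001, -0.001, -1.0]]
contact_force: [-0.7, 0.5, 0.2]
gripper_width: 0.0869
grasp_force: 0.0
```

Emit:
step_arm --targets '[0,0,0,0,0,0.1,0,0,0,0,0,0.2,0,0,0,0,0,0.3,0,0,0,0,0,0.4,0,0,0,0,0,0.455]'

```text
t: 1.35
position: [0.1914, 0.647, 0.2299]
ee_rot: [[0.14, 0.99, -0.0], [0.99, -0.14, -0.001], [-0.001, 0.0, -1.0]]
contact_force: [0.6, -0.4, 1.0]
gripper_width: 0.0869
grasp_force: 0.0
```

Emit:
step_arm --targets '[-0.2,0.2,0,0,0,0,-0.4,0.4,0,0,0,0,-0.6,0.6,0,0,0,0,-0.8,0.8,0,0,0,0,-1,1,0,0,0,0]'

```text
t: 1.77
position: [0.2775, 0.5332, 0.2301]
ee_rot: [[0.135, 0.991, -0.0], [0.991, -0.135, -0.001], [-0.001, -0.0, -1.0]]
contact_force: [0.7, 0.1, -0.5]
gripper_width: 0.0871
grasp_force: 0.0
```

Emit:
step_arm --targets '[-0.2,0.2,0,0,0,0,-0.4,0.4,0,0,0,0,-0.6,0.6,0,0,0,0,-0.8,0.8,0,0,0,0,-1,1,0,0,0,0]'

```text
t: 2.18
position: [0.363, 0.4206, 0.2302]
ee_rot: [[0.135, 0.991, -0.001], [0.991, -0.135, -0.0], [-0.001, -0.0, -1.0]]
contact_force: [0.6, 0.1, 0.7]
gripper_width: 0.0869
grasp_force: 0.0
```

Emit:
step_arm --targets '[-0.2,0.2,0,0,0,0,-0.4,0.4,0,0,0,0,-0.6,0.6,0,0,0,0,-0.8,0.8,0,0,0,0,-1,1,0,0,0,0]'

```text
t: 2.6
position: [0.4485, 0.308, 0.2303]
ee_rot: [[0.135, 0.991, -0.001], [0.991, -0.135, -0.0], [-0.0, -0.001, -1.0]]
contact_force: [-0.1, -0.2, 1.1]
gripper_width: 0.0873
grasp_force: 0.0
```

Emit:
step_arm --targets '[-0.2,0.2,0,0,0,0,-0.4,0.4,0,0,0,0,-0.6,0.6,0,0,0,0,-0.8,0.8,0,0,0,0,-1,1,0,0,0,0]'

```text
t: 3.02
position: [0.534, 0.1955, 0.2302]
ee_rot: [[0.135, 0.991, -0.001], [0.991, -0.135, -0.0], [-0.0, -0.001, -1.0]]
contact_force: [0.1, 0.0, -0.1]
gripper_width: 0.087
grasp_force: 0.0
```

Emit:
step_arm --targets '[-0.2,0.02,0,0,0,0,-0.4,0.04,0,0,0,0,-0.6,0.06,0,0,0,0,-0.8,0.08,0,0,0,0,-1,0.1,0,0,0,0]'

```text
t: 3.43
position: [0.5296, 0.0953, 0.2301]
ee_rot: [[0.136, 0.991, -0.001], [0.991, -0.136, -0.0], [-0.0, -0.001, -1.0]]
contact_force: [0.9, -0.1, 0.9]
gripper_width: 0.0872
grasp_force: 0.0
```

Emit:
step_arm --targets '[-0.2,0.02,0,0,0,0,-0.4,0.04,0,0,0,0,-0.6,0.06,0,0,0,0,-0.8,0.08,0,0,0,0,-1,0.1,0,0,0,0]'

```text
t: 3.85
position: [0.5259, -0.0051, 0.2302]
ee_rot: [[0.135, 0.991, -0.001], [0.991, -0.135, 0.0], [-0.0, -0.001, -1.0]]
contact_force: [1.0, -0.1, 0.7]
gripper_width: 0.0867
grasp_force: 0.0
```

Emit:
step_arm --targets '[-0.2,0.02,0,0,0,0,-0.4,0.04,0,0,0,0,-0.6,0.06,0,0,0,0,-0.8,0.08,0,0,0,0,-1,0.1,0,0,0,0]'

```text
t: 4.27
position: [0.5223, -0.1054, 0.2302]
ee_rot: [[0.135, 0.991, -0.001], [0.991, -0.135, 0.0], [0.0, -0.001, -1.0]]
contact_force: [0.3, -0.4, -0.5]
gripper_width: 0.0869
grasp_force: 0.0
```

Emit:
step_arm --targets '[-0.2,0.02,0,0,0,0,-0.4,0.04,0,0,0,0,-0.6,0.06,0,0,0,0,-0.8,0.08,0,0,0,0,-1,0.1,0,0,0,0]'

```text
t: 4.68
position: [0.5187, -0.2058, 0.2302]
ee_rot: [[0.135, 0.991, -0.001], [0.991, -0.135, 0.0], [0.0, -0.001, -1.0]]
contact_force: [0.7, 0.1, -0.8]
gripper_width: 0.0867
grasp_force: 0.0
```

Emit:
step_arm --targets '[-0.2,0,0,0,0,0,-0.42,0,0,0,0,0,-0.42,0,0,0,0,0,-0.42,0,0,0,0,0]'

```text
t: 5.02
position: [0.5127, -0.2477, 0.2302]
ee_rot: [[0.138, 0.99, -0.001], [0.99, -0.138, 0.0], [-0.0, -0.001, -1.0]]
contact_force: [-0.4, 0.0, 0.4]
gripper_width: 0.0874
grasp_force: 0.0
```

```bash
python3 - <<'E'
from h import *
np.set_printoptions(precision=4,suppress=True)
c=get_calibration("wrist");p,d=grab_frame("wrist");cv2.imwrite("pics/w1.png",p)
W=cloud(d,c);o=get_obs();print(o["position"])
q=W.reshape(-1,3);col=p.reshape(-1,3).astype(float)
# white head points: bright, low saturation
m=(q[:,2]>.03)&(q[:,2]<.09)&(col.min(1)>110)&(col.max(1)-col.min(1)<40)&(abs(q[:,0]-.512)<.06)&(abs(q[:,1]+.24)<.09)
h=q[m];print(len(h));print(cv2.minAreaRect((h[:,:2]*1000).astype(np.float32)),h.min(0),h.max(0))
E
```

```text
[ 0.5132 -0.2463  0.2301]
3558
((513.9830932617188, -219.93051147460938), (140.72164916992188, 64.10882568359375), 82.86627960205078) [ 0.4771 -0.2897  0.03  ] [ 0.5473 -0.1501  0.0743]
```

View pics/w1.png

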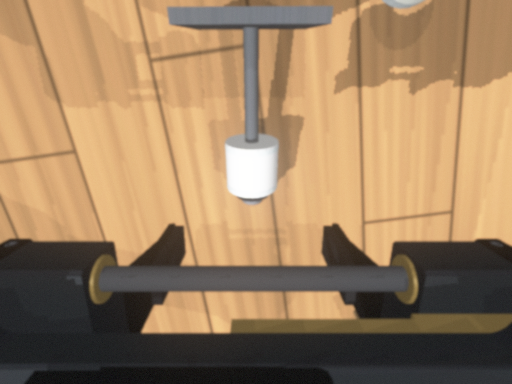

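The wrist view shows the head at (251,167) lined up with the stem and the foot edge at (250,15). The tool sits over the head with its closing line across the stem, so I'll descend and grip.

Emit:
step_arm --targets '[0,0,0.2,0,0,0,0,0,0.5,0,0,0,0,0,0.8,0,0,0,0,0,1,0,0,0,0,0,1,0,0,0]'

```text
t: 5.48
position: [0.5111, -0.243, 0.1262]
ee_rot: [[0.133, 0.991, -0.008], [0.991, -0.133, 0.004], [0.003, -0.009, -1.0]]
contact_force: [0.0, 1.3, 0.5]
gripper_width: 0.0869
grasp_force: 0.0
```

Emit:
step_arm --targets '[0,0,0.2,0,0,0,0,0,0.5,0,0,0,0,0,0.8,0,0,0,0,0,1,0,0,0,0,0,1.0,0,0,0]'

```text
t: 5.9
position: [0.512, -0.2441, 0.0279]
ee_rot: [[0.134, 0.991, -0.005], [0.991, -0.134, 0.003], [0.002, -0.006, -1.0]]
contact_force: [-0.2, -0.2, -0.4]
gripper_width: 0.0869
grasp_force: 0.0
```

Emit:
step_arm --targets '[0,0,0.04,0,0,0,0,0,0.04,0,0,0,0,0,0.04,0,0,0]'

```text
t: 6.15
position: [0.5147, -0.2469, 0.0282]
ee_rot: [[0.135, 0.991, 0.003], [0.991, -0.135, -0.001], [-0.0, 0.003, -1.0]]
contact_force: [0.0, -0.1, 0.6]
gripper_width: 0.0869
grasp_force: 0.0
```

Emit:
step_arm --targets '[0,0,0,0,0,0,0,0,0,0,0,0,0,0,0,0,0,0,0,0,0,0,0,0,0,0,0,0,0,0]' --grip -1

```text
t: 6.57
position: [0.512, -0.2466, 0.0266]
ee_rot: [[0.135, 0.991, -0.002], [0.991, -0.135, 0.001], [0.001, -0.003, -1.0]]
contact_force: [-3.0, 0.6, 5.0]
gripper_width: 0.0636
grasp_force: 30.0
```

Emit:
step_arm --targets '[0,0,0,0,0,0,0,0,0,0,0,0,0,0,0,0,0,0,0,0,0,0,0,0,0,0,0,0,0,0]'

```text
t: 6.98
position: [0.5122, -0.2466, 0.0266]
ee_rot: [[0.135, 0.991, -0.002], [0.991, -0.135, 0.001], [0.0, -0.002, -1.0]]
contact_force: [-4.9, 0.4, 6.3]
gripper_width: 0.063
grasp_force: 30.0
```

Emit:
step_arm --targets '[0.02,0,-0.06,0,0,0,0.04,0,-0.12,0,0,0,0.06,0,-0.18,0,0,0,0.08,0,-0.25,0,0,0,0.09,0,-0.3,0,0,0]'

```text
t: 7.4
position: [0.5149, -0.2367, 0.0572]
ee_rot: [[0.135, 0.991, 0.0], [0.991, -0.135, 0.001], [0.001, 0.0, -1.0]]
contact_force: [-1.1, 0.7, -3.0]
gripper_width: 0.0634
grasp_force: 30.0
```

Emit:
step_arm --targets '[0.04,0,-0.09,0,0,0,0.08,0,-0.17,0,0,0,0.13,0,-0.26,0,0,0,0.18,0,-0.34,0,0,0,0.225,0,-0.41,0,0,0]'

```text
t: 7.82
position: [0.518, -0.2138, 0.0984]
ee_rot: [[0.135, 0.991, 0.0], [0.991, -0.135, 0.001], [0.001, 0.0, -1.0]]
contact_force: [0.1, 1.6, -4.6]
gripper_width: 0.0635
grasp_force: 30.0
```

```bash
python3 - <<'E'
from h import *
p,d=grab_frame("side");cv2.imwrite("pics/s1.png",cv2.resize(p[150:384,170:420],None,fx=2,fy=2));print(get_obs()["position"],get_obs()["contact_force"])
E
```

```text
[ 0.51856084 -0.21311165  0.09932409] [-2.61320806  1.6734455  -2.70564677]
```

View pics/s1.png

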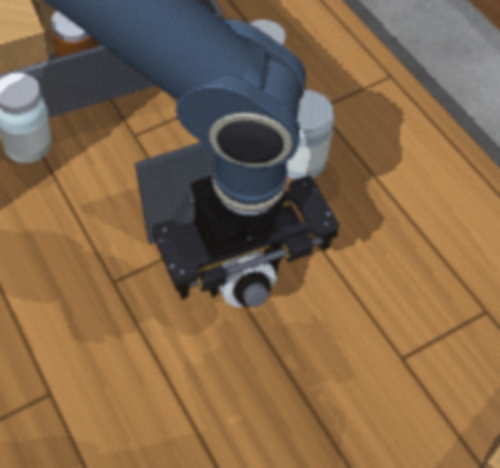

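The gripper holds the head, which has risen, with the foot still on the table at (170,195) in the crop. The force reads about 4 N, below the lamp's weight, so it is hinging in the pads. I'll continue along the arc.

Emit:
step_arm --targets '[0.06,0,-0.08,0,0,0,0.12,0,-0.15,0,0,0,0.19,0,-0.22,0,0,0,0.26,0,-0.28,0,0,0,0.325,0,-0.34,0,0,0]'

```text
t: 8.28
position: [0.522, -0.1822, 0.132]
ee_rot: [[0.135, 0.991, -0.0], [0.991, -0.135, 0.001], [0.0, -0.0, -1.0]]
contact_force: [-0.7, 2.3, -4.9]
gripper_width: 0.0637
grasp_force: 30.0
```

Emit:
step_arm --targets '[0.075,0,-0.06,0,0,0,0.15,0,-0.11,0,0,0,0.23,0,-0.16,0,0,0,0.315,0,-0.21,0,0,0,0.4,0,-0.245,0,0,0]'

```text
t: 8.7
position: [0.5275, -0.1429, 0.1566]
ee_rot: [[0.135, 0.991, -0.0], [0.991, -0.135, -0.0], [-0.0, -0.0, -1.0]]
contact_force: [-0.4, 1.3, -1.4]
gripper_width: 0.0637
grasp_force: 30.0
```

```bash
cat > foot.py <<'E'
from h import *
import sys
np.set_printoptions(precision=4,suppress=True)
c=get_calibration("side");p,d=grab_frame("side");W=cloud(d,c)
o=get_obs();print(o["t"],o["position"],o["contact_force"])
col=p.astype(int);m=(col.max(2)<110)&(col.max(2)-col.min(2)<25)&(W[...,2]<.14)&(W[...,2]>.004)&(abs(W[...,0]-.53)<.11)&(abs(W[...,1]+.07)<.2)
m=cv2.morphologyEx(m.astype(np.uint8),cv2.MORPH_OPEN,np.ones((3,3)))
n,l,s,_=cv2.connectedComponentsWithStats(m)
for i in range(1,n):
    if s[i,4]<80:continue
    q=W[l==i];a=np.linalg.svd(q-q.mean(0),full_matrices=False)
    print(s[i],"mean",q.mean(0),"min",q.min(0),"max",q.max(0),"normal",a[2][2])
cv2.imwrite(sys.argv[1],cv2.resize(p[100:350,130:420],None,fx=2,fy=2))
E
python3 foot.py pics/s2.png
```

```text
8.75 [ 0.528  -0.1413  0.1572] [-4.4165  1.8527  0.851 ]
[234 232  38  38 425] mean [ 0.4948 -0.0548  0.0306] min [ 0.47   -0.1414  0.0059] max [0.5434 0.0014 0.1332] normal [ 0.1338  0.7098 -0.6916]
```

View pics/s2.png

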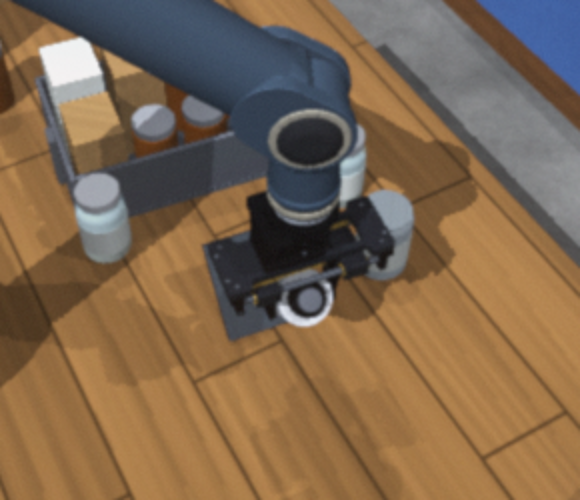

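The lamp is now tilted about 45°: the cap is at (310,300) in the crop and the foot corner at (235,335). I'll continue to upright.

Emit:
step_arm --targets '[0.09,0,-0.035,0,0,0,0.18,0,-0.065,0,0,0,0.27,0,-0.09,0,0,0,0.36,0,-0.115,0,0,0,0.45,0,-0.13,0,0,0]'

```text
t: 9.17
position: [0.5336, -0.0979, 0.1693]
ee_rot: [[0.135, 0.991, -0.0], [0.991, -0.135, 0.0], [0.0, -0.0, -1.0]]
contact_force: [-2.9, 1.3, -0.9]
gripper_width: 0.0634
grasp_force: 30.0
```

Emit:
step_arm --targets '[0.09,0,-0.01,0,0,0,0.18,0,-0.015,0,0,0,0.28,0,-0.02,0,0,0,0.37,0,-0.015,0,0,0,0.47,0,-0.01,0,0,0]'

```text
t: 9.58
position: [0.5401, -0.0515, 0.1698]
ee_rot: [[0.136, 0.991, 0.0], [0.991, -0.136, -0.0], [-0.0, 0.0, -1.0]]
contact_force: [-1.6, 1.1, -5.9]
gripper_width: 0.0637
grasp_force: 30.0
```

```bash
python3 foot.py pics/s3.png
```

```text
9.6333 [ 0.5405 -0.0488  0.1693] [-2.4108  3.3621 -1.446 ]
[ 230  219   60   49 1799] mean [ 0.5334 -0.0247  0.0266] min [ 0.4715 -0.085   0.0044] max [0.6106 0.0589 0.1388] normal [-0.0406 -0.2558  0.9659]
```

Tilt is 15° as planned. I'll make the last segment slowly.

Emit:
step_arm --targets '[0.08,0,0.01,0,0,0,0.16,0,0.025,0,0,0,0.24,0,0.045,0,0,0,0.32,0,0.065,0,0,0,0.38,0,0.085,0,0,0]'

```text
t: 10.05
position: [0.5454, -0.0136, 0.1612]
ee_rot: [[0.135, 0.991, 0.0], [0.991, -0.135, 0.0], [0.0, 0.0, -1.0]]
contact_force: [-1.7, 1.5, -1.3]
gripper_width: 0.0637
grasp_force: 30.0
```

Emit:
step_arm --targets '[0.02,0,0.005,0,0,0,0.04,0,0.012,0,0,0,0.06,0,0.02,0,0,0,0.075,0,0.025,0,0,0,0.075,0,0.025,0,0,0]'

```text
t: 10.47
position: [0.5463, -0.0073, 0.159]
ee_rot: [[0.136, 0.991, 0.0], [0.991, -0.136, 0.0], [0.0, 0.0, -1.0]]
contact_force: [-1.4, 0.9, -1.8]
gripper_width: 0.0638
grasp_force: 30.0
```

```bash
python3 foot.py pics/s4.png
```

```text
10.5167 [ 0.5463 -0.0074  0.1591] [-0.8989  0.0423 -2.298 ]
[ 230  216   60   52 1936] mean [ 0.5412 -0.0156  0.0155] min [ 0.4714 -0.0823  0.0041] max [0.6184 0.0655 0.1349] normal [-0.005  -0.0133  0.9999]
```

Standing, tilt within 1°. I'll release, rise, back off and descend behind the foot with the fingers open, so two fingertips push its edge squarely.

Emit:
step_arm --targets '[0,0,0,0,0,0,0,0,0,0,0,0,0,0,0,0,0,0,0,0,0,0,0,0,0,0,0,0,0,0]' --grip 1

```text
t: 10.93
position: [0.5466, -0.0075, 0.1594]
ee_rot: [[0.136, 0.991, 0.001], [0.991, -0.136, 0.0], [0.0, 0.001, -1.0]]
contact_force: [0.4, 0.5, 0.1]
gripper_width: 0.0849
grasp_force: 0.0
```

Emit:
step_arm --targets '[0,0,-0.1,0,0,0,0,0,-0.3,0,0,0,0,0,-0.55,0,0,0,0,0,-0.8,0,0,0,0,0,-0.9,0,0,0]'

```text
t: 11.35
position: [0.548, -0.0078, 0.253]
ee_rot: [[0.136, 0.991, 0.006], [0.991, -0.136, 0.001], [0.002, 0.006, -1.0]]
contact_force: [0.3, -1.0, 0.2]
gripper_width: 0.0867
grasp_force: 0.0
```

Emit:
step_arm --targets '[0,0,0,0,0,0,-0.2,0,0,0,0,0,-0.5,0,0,0,0,0,-0.8,0,0,0,0,0,-1,0,0,0,0,-0.015]'

```text
t: 11.77
position: [0.531, -0.1091, 0.2479]
ee_rot: [[0.122, 0.993, -0.002], [0.993, -0.122, -0.001], [-0.001, -0.002, -1.0]]
contact_force: [0.6, -0.2, 0.4]
gripper_width: 0.0873
grasp_force: 0.0
```

```bash
python3 foot.py pics/s5.png; python3 - <<'E'
from h import *
np.set_printoptions(precision=4,suppress=True)
p,d=grab_frame("top");cv2.imwrite("pics/t5.png",p)
W=cloud(d,get_calibration("top"));q=W.reshape(-1,3);c=p.reshape(-1,3).astype(int)
m=(c.max(1)<110)&(q[:,2]>.005)&(q[:,2]<.025)&(abs(q[:,0]-.546)<.1)&(abs(q[:,1])<.085)
print(m.sum(),cv2.minAreaRect((q[m,:2]*1000).astype(np.float32)))
m=(c.min(1)>120)&(q[:,2]>.17)&(q[:,2]<.2)&(abs(q[:,0]-.546)<.06)&(abs(q[:,1])<.08)
print(m.sum(),q[m].mean(0))
E
```

```text
11.8167 [ 0.5302 -0.1133  0.2482] [-0.5642 -3.8527  0.0443]
[ 230  216   60   51 1908] mean [ 0.5412 -0.0155  0.0149] min [ 0.4726 -0.082   0.0042] max [0.6187 0.065  0.1391] normal [-0.0049 -0.0074  1.    ]
1386 ((547.4658203125, -10.232467651367188), (129.57337951660156, 130.0935516357422), 81.18858337402344)
367 [ 0.5454 -0.0098  0.1904]
```

View pics/s5.png

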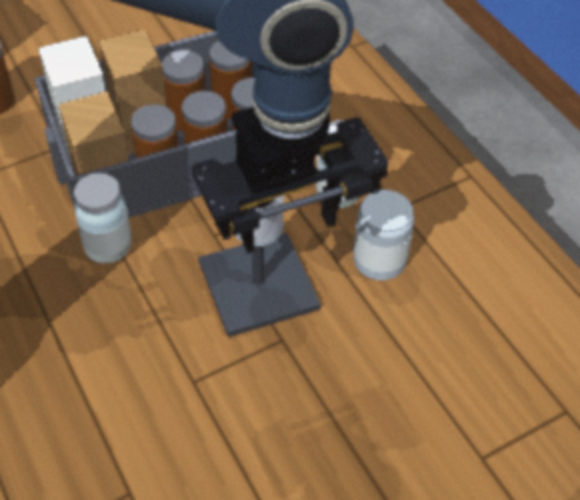

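The lamp stands on its foot with the plate centred at (258,285) in the crop, about (0.546, -0.010) m. The gripper is behind it, so I'll go down.

Emit:
step_arm --targets '[0,0.01,0.2,0,0,0,0,0.02,0.5,0,0,0,0,0.04,0.8,0,0,0,0,0.04,1,0,0,0,0,0.04,1,0,0,0]'

```text
t: 12.28
position: [0.533, -0.1048, 0.144]
ee_rot: [[0.119, 0.993, -0.01], [0.993, -0.119, 0.001], [-0.0, -0.01, -1.0]]
contact_force: [-1.2, 1.0, -1.2]
gripper_width: 0.0872
grasp_force: 0.0
```

Emit:
step_arm --targets '[0,0,0.2,0,0,0,0,0,0.5,0,0,0,0,0,0.8,0,0,0,0,0,1,0,0,0,0,0,1,0,0,0]'

```text
t: 12.7
position: [0.5342, -0.1054, 0.046]
ee_rot: [[0.119, 0.993, -0.007], [0.993, -0.119, 0.001], [0.0, -0.007, -1.0]]
contact_force: [-0.5, 0.1, -0.2]
gripper_width: 0.0871
grasp_force: 0.0
```

Emit:
step_arm --targets '[0,0,0.2,0,0,0,0,0,0.3,0,0,0,0,0,0.34,0,0,0,0,0,0.34,0,0,0,0,0,0.34,0,0,0]'

```text
t: 13.12
position: [0.5372, -0.1069, 0.0159]
ee_rot: [[0.12, 0.993, 0.001], [0.993, -0.12, 0.0], [0.0, 0.001, -1.0]]
contact_force: [0.3, 0.3, -0.9]
gripper_width: 0.0872
grasp_force: 0.0
```

Emit:
step_arm --targets '[0.05,0,0.02,0,0,0,0.1,0,0.025,0,0,0,0.15,0,0.025,0,0,0,0.2,0,0.025,0,0,0,0.25,0,0.025,0,0,0]'

```text
t: 13.53
position: [0.5402, -0.0825, 0.0128]
ee_rot: [[0.121, 0.993, 0.002], [0.993, -0.12, -0.002], [-0.001, 0.002, -1.0]]
contact_force: [1.2, -4.9, -2.5]
gripper_width: 0.0871
grasp_force: 1.8
```

Emit:
step_arm --targets '[0.05,0,0,0,0,0,0.1,0,0,0,0,0,0.15,0,0,0,0,0,0.2,0,0,0,0,0,0.25,0,0,0,0,0]'

```text
t: 13.95
position: [0.5424, -0.0595, 0.0128]
ee_rot: [[0.121, 0.993, 0.0], [0.993, -0.121, -0.003], [-0.003, 0.001, -1.0]]
contact_force: [-0.3, -6.6, 0.9]
gripper_width: 0.0869
grasp_force: 3.3
```

Emit:
step_arm --targets '[0.05,0,0,0,0,0,0.1,0,0,0,0,0,0.15,0,0,0,0,0,0.2,0,0,0,0,0,0.25,0,0,0,0,0]'

```text
t: 14.37
position: [0.5453, -0.0348, 0.0128]
ee_rot: [[0.121, 0.993, 0.0], [0.993, -0.121, -0.003], [-0.003, 0.001, -1.0]]
contact_force: [-1.6, -6.6, 1.3]
gripper_width: 0.0872
grasp_force: 3.4
```

```bash
cat > lp.py <<'E'
from h import *
import sys
np.set_printoptions(precision=4,suppress=True)
p,d=grab_frame("side");c=get_calibration("side");W=cloud(d,c);q=W.reshape(-1,3)
cv2.imwrite(sys.argv[1],cv2.resize(p[70:320,130:420],None,fx=2,fy=2))
print(get_obs()["position"],get_obs()["contact_force"])
k=p.reshape(-1,3).astype(int);y0,y1=float(sys.argv[2]),float(sys.argv[3])
m=(k.max(1)<115)&(k.max(1)-k.min(1)<25)&(q[:,2]>.005)&(q[:,2]<.02)&(abs(q[:,0]-.55)<.085)&(q[:,1]>y0)&(q[:,1]<y1)
print("foot",m.sum(),cv2.minAreaRect((q[m,:2]*1000).astype(np.float32)))
n=np.array([.1205,.9927]);s=(q[:,:2]-[.52,.1725])@n
f=(q[:,2]>.03)&(q[:,2]<.1)&(abs(q[:,0]-.5)<.13)&(abs(s)<.02)&(k.max(1)<140)
print("crate face off",f.sum(),np.median(s[f]),"fit",np.polyfit(q[f,0],q[f,1],1))
print("foot front off",np.percentile(s[m],[2,50,97,99]))
E
python3 lp.py pics/s6.png -.1 .16
```

```text
[ 0.5455 -0.0334  0.0127] [-0.4885 -7.1809  1.4241]
foot 373 ((546.026123046875, 31.083126068115234), (152.78665161132812, 130.6824188232422), 81.62145233154297)
crate face off 809 0.0039577727876713865 fit [-0.1241  0.2409]
foot front off [-0.2118 -0.1682 -0.0645 -0.0622]
```

View pics/s6.png

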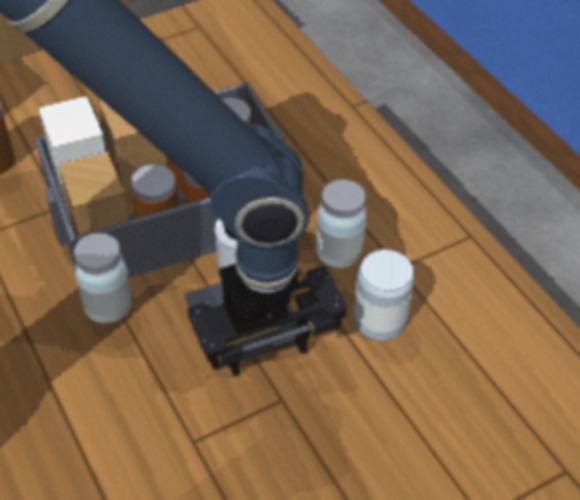

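The lamp slides upright ahead of the fingertips (head at (230,235), gripper at (265,320)) and clear of the jars, with about 65 mm to go.

Emit:
step_arm --targets '[0.06,0,0,0,0,0,0.12,0,0,0,0,0,0.18,0,0,0,0,0,0.24,0,0,0,0,0,0.3,0,0,0,0,0]'

```text
t: 14.83
position: [0.5488, -0.0051, 0.0127]
ee_rot: [[0.121, 0.993, 0.0], [0.993, -0.121, -0.003], [-0.003, 0.0, -1.0]]
contact_force: [-1.1, -6.8, 1.0]
gripper_width: 0.0873
grasp_force: 3.5
```

Emit:
step_arm --targets '[0.05,0,0,0,0,0,0.1,0,0,0,0,0,0.15,0,0,0,0,0,0.19,0,0,0,0,0,0.23,0,0,0,0,0]'

```text
t: 15.25
position: [0.5515, 0.0176, 0.0127]
ee_rot: [[0.121, 0.993, -0.0], [0.993, -0.121, -0.003], [-0.003, 0.0, -1.0]]
contact_force: [-0.9, -8.1, 2.3]
gripper_width: 0.0869
grasp_force: 3.6
```

Emit:
step_arm --targets '[0.01,0,0,0,0,0,0.02,0,0,0,0,0,0.03,0,0,0,0,0,0.04,0,0,0,0,0,0.05,0,0,0,0,0]'

```text
t: 15.67
position: [0.5521, 0.0223, 0.0127]
ee_rot: [[0.121, 0.993, -0.0], [0.993, -0.121, -0.003], [-0.003, 0.0, -1.0]]
contact_force: [-0.7, -6.3, 2.0]
gripper_width: 0.0872
grasp_force: 3.7
```

Emit:
step_arm --targets '[0.01,0,0,0,0,0,0.02,0,0,0,0,0,0.03,0,0,0,0,0,0.04,0,0,0,0,0,0.04,0,0,0,0,0]'

```text
t: 16.08
position: [0.5526, 0.0265, 0.0127]
ee_rot: [[0.121, 0.993, -0.0], [0.993, -0.121, -0.003], [-0.003, 0.0, -1.0]]
contact_force: [-0.3, -7.4, 1.7]
gripper_width: 0.0866
grasp_force: 3.4
```

Not there yet; I'll keep going in small steps.

Emit:
step_arm --targets '[0.008,0,0,0,0,0,0.016,0,0,0,0,0,0.024,0,0,0,0,0,0.03,0,0,0,0,0,0.03,0,0,0,0,0]'

```text
t: 16.5
position: [0.553, 0.0294, 0.0127]
ee_rot: [[0.121, 0.993, -0.0], [0.993, -0.121, -0.003], [-0.003, 0.0, -1.0]]
contact_force: [-0.6, -6.6, 1.7]
gripper_width: 0.0867
grasp_force: 3.5
```

Emit:
step_arm --targets '[0.008,0,0,0,0,0,0.016,0,0,0,0,0,0.024,0,0,0,0,0,0.03,0,0,0,0,0,0.03,0,0,0,0,0]'

```text
t: 16.92
position: [0.5531, 0.0307, 0.0127]
ee_rot: [[0.122, 0.993, -0.0], [0.993, -0.122, -0.005], [-0.005, 0.0, -1.0]]
contact_force: [-1.3, -10.1, 2.7]
gripper_width: 0.0869
grasp_force: 5.0
```

```bash
python3 lp.py pics/s7.png -.05 .16; python3 - <<'E'
from h import *
np.set_printoptions(precision=4,suppress=True)
p,d=grab_frame("top");W=cloud(d,get_calibration("top"));q=W.reshape(-1,3);c=p.reshape(-1,3).astype(int)
m=(c.min(1)>110)&(q[:,2]>.17)&(q[:,2]<.205)&(abs(q[:,0]-.56)<.06)&(abs(q[:,1]-.1)<.08)
print(m.sum(),cv2.minEnclosingCircle((q[m,:2]*1000).astype(np.float32)),q[m].mean(0))
E
```

```text
[0.5531 0.0307 0.0127] [-0.9271 -9.6894  2.262 ]
foot 290 ((557.0015869140625, 82.4745101928711), (140.692138671875, 121.38938903808594), 75.58344268798828)
crate face off 698 0.003860917771550164 fit [-0.1274  0.2425]
foot front off [-0.1464 -0.117  -0.0148 -0.0116]
220 ((558.1483154296875, 103.90076446533203), 32.03539276123047) [0.5601 0.1164 0.191 ]
```

Emit:
step_arm --targets '[0.01,0,0,0,0,0,0.02,0,0,0,0,0,0.02,0,0,0,0,0,0.02,0,0,0,0,0]'

```text
t: 17.35
position: [0.5531, 0.0308, 0.0127]
ee_rot: [[0.123, 0.992, -0.001], [0.992, -0.123, -0.007], [-0.007, 0.0, -1.0]]
contact_force: [-2.2, -12.6, 2.0]
gripper_width: 0.0865
grasp_force: 6.7
```

Emit:
step_arm --targets '[0.01,0,0,0,0,0,0.02,0,0,0,0,0,0.02,0,0,0,0,0,0.02,0,0,0,0,0]'

```text
t: 17.68
position: [0.5531, 0.0309, 0.0128]
ee_rot: [[0.123, 0.992, -0.001], [0.992, -0.123, -0.01], [-0.01, 0.0, -1.0]]
contact_force: [-1.8, -17.7, 2.7]
gripper_width: 0.0867
grasp_force: 8.4
```

Contact is firm and the lamp no longer moves. I'll back off, rise and close the fingers.

Emit:
step_arm --targets '[-0.1,0,0,0,0,0,-0.25,0,0,0,0,0,-0.45,0,0,0,0,0,-0.6,0,0,0,0,0,-0.6,0,0,0,0,0]'

```text
t: 18.1
position: [0.5462, -0.0233, 0.0127]
ee_rot: [[0.124, 0.992, -0.001], [0.992, -0.124, -0.001], [-0.001, -0.001, -1.0]]
contact_force: [-0.5, -0.4, -0.2]
gripper_width: 0.0869
grasp_force: 0.0
```

Emit:
step_arm --targets '[0,0,-0.2,0,0,0,0,0,-0.5,0,0,0,0,0,-0.8,0,0,0,0,0,-1,0,0,0,0,0,-1,0,0,0]' --grip -1

```text
t: 18.52
position: [0.5498, -0.0188, 0.1165]
ee_rot: [[0.118, 0.993, 0.007], [0.993, -0.118, 0.002], [0.003, 0.007, -1.0]]
contact_force: [0.9, -0.1, 0.2]
gripper_width: 0.0617
grasp_force: 0.0
```

Emit:
step_arm --targets '[0,0,-0.2,0,0,0,0,0,-0.5,0,0,0,0,0,-0.8,0,0,0,0,0,-1,0,0,0,0,0,-1,0,0,0]'

```text
t: 18.93
position: [0.5493, -0.0192, 0.216]
ee_rot: [[0.118, 0.993, 0.007], [0.993, -0.118, 0.002], [0.003, 0.006, -1.0]]
contact_force: [0.3, -0.9, 0.1]
gripper_width: 0.0286
grasp_force: 0.0
```

Emit:
step_arm --targets '[0,0,-0.2,0,0,0,0,0,-0.5,0,0,0,0,0,-0.6,0,0,0,0,0,-0.6,0,0,0,0,0,-0.6,0,0,0]'

```text
t: 19.35
position: [0.5465, -0.0196, 0.2714]
ee_rot: [[0.119, 0.993, -0.001], [0.993, -0.119, 0.001], [0.0, -0.001, -1.0]]
contact_force: [-1.7, -0.4, -0.4]
gripper_width: 0.002
grasp_force: 0.0
```

```bash
python3 lp.py pics/s8.png .0 .16; python3 - <<'E'
from h import *
np.set_printoptions(precision=4,suppress=True)
for cam in("top","wrist"):
    cal=get_calibration(cam);p,d=grab_frame(cam);cv2.imwrite(f"pics/{cam}8.png",p)
    W=cloud(d,cal);q=W.reshape(-1,3);c=p.reshape(-1,3).astype(int)
    near=(abs(q[:,0]-.56)<.06)&(abs(q[:,1]-.1)<.06)
    for n,zl,zh in(("head",.18,.2),("cap",.203,.225),):
        m=near&(q[:,2]>zl)&(q[:,2]<zh)
        if m.sum()>5:print(cam,n,m.sum(),cv2.minEnclosingCircle((q[m,:2]*1000).astype(np.float32)),np.median(q[m],0))
    m=(c.max(1)<110)&(q[:,2]>.005)&(q[:,2]<.02)&(abs(q[:,0]-.56)<.085)&(abs(q[:,1]-.1)<.1)
    if m.sum()>20:print(cam,"foot",m.sum(),cv2.minAreaRect((q[m,:2]*1000).astype(np.float32)))
E
```

```text
[ 0.546  -0.0197  0.2707] [0.3211 0.7781 0.2541]
foot 1480 ((557.481689453125, 102.93975830078125), (131.656005859375, 134.61245727539062), 82.4783935546875)
crate face off 713 0.0037943202424013307 fit [-0.1241  0.241 ]
foot front off [-0.1268 -0.0752 -0.0118 -0.0062]
top head 380 ((558.2034301757812, 103.39036560058594), 32.24381637573242) [0.5549 0.1006 0.1904]
top cap 198 ((558.2738037109375, 102.9235610961914), 21.189237594604492) [0.5569 0.103  0.2116]
top foot 1823 ((559.9283447265625, 116.76467895507812), (166.0596923828125, 168.96067810058594), 89.57170867919922)
wrist head 2893 ((557.3751220703125, 107.9951400756836), 32.38098907470703) [0.5558 0.1006 0.1898]
wrist cap 1553 ((557.0585327148438, 107.95886993408203), 20.687240600585938) [0.5574 0.1074 0.2116]
wrist foot 280 ((557.7037353515625, 157.31866455078125), (33.59895324707031, 170.4883575439453), 83.13026428222656)
```

View pics/s8.png

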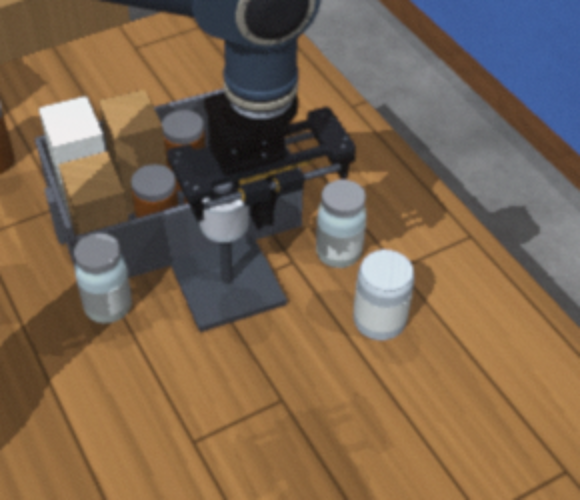

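The lamp stands with its foot edge touching the crate's side (around (225,265) in the crop), and the jars and can are in place. Next I'll go over the switch at about (0.5575, 0.105).

Emit:
step_arm --targets '[0.2,0,0,0,0,0,0.4,0,0,0,0,0,0.6,-0.01,0,0,0,0,0.8,-0.02,0,0,0,0,1,-0.03,0,0,0,0]' --grip -1

```text
t: 19.92
position: [0.5553, 0.0801, 0.271]
ee_rot: [[0.12, 0.993, -0.003], [0.993, -0.12, -0.001], [-0.001, -0.002, -1.0]]
contact_force: [0.5, 0.5, 0.2]
gripper_width: 0.0007
grasp_force: 0.0
```

Emit:
step_arm --targets '[0.1,0,0,0,0,0,0.25,0,0.1,0,0,0,0.25,0,0.25,0,0,0,0.25,0,0.35,0,0,0,0.25,0,0.4,0,0,0]'

```text
t: 20.33
position: [0.5577, 0.1032, 0.23]
ee_rot: [[0.121, 0.993, -0.004], [0.993, -0.121, -0.002], [-0.002, -0.004, -1.0]]
contact_force: [-0.6, 0.2, 0.3]
gripper_width: 0.0003
grasp_force: 0.0
```

Emit:
step_arm --targets '[0,0,0,0,0,0,0,0,0,0,0,0]'

```text
t: 20.5
position: [0.559, 0.103, 0.2323]
ee_rot: [[0.122, 0.993, -0.0], [0.993, -0.122, -0.001], [-0.001, -0.0, -1.0]]
contact_force: [0.5, -0.8, 0.1]
gripper_width: 0.0005
grasp_force: 0.0
```

Emit:
step_arm --targets '[0,0,0.03,0,0,0,0,0,0.06,0,0,0,0,0,0.09,0,0,0,0,0,0.11,0,0,0,0,0,0.13,0,0,0]'

```text
t: 20.92
position: [0.5589, 0.1039, 0.2195]
ee_rot: [[0.12, 0.993, -0.0], [0.993, -0.12, 0.0], [0.0, -0.0, -1.0]]
contact_force: [-1.6, -0.1, 2.7]
gripper_width: 0.0002
grasp_force: 1.0
```

Emit:
step_arm --targets '[0,0,0.01,0,0,0,0,0,0.02,0,0,0,0,0,0.03,0,0,0,0,0,0.04,0,0,0,0,0,0.04,0,0,0]'

```text
t: 21.33
position: [0.559, 0.1039, 0.2157]
ee_rot: [[0.12, 0.993, -0.0], [0.993, -0.12, 0.0], [0.0, -0.0, -1.0]]
contact_force: [-2.5, 0.1, 3.7]
gripper_width: 0.0008
grasp_force: 2.1
```

Emit:
step_arm --targets '[0,0,0.01,0,0,0,0,0,0.02,0,0,0,0,0,0.03,0,0,0,0,0,0.03,0,0,0]'

```text
t: 21.67
position: [0.5591, 0.1039, 0.2143]
ee_rot: [[0.12, 0.993, -0.0], [0.993, -0.12, 0.001], [0.001, -0.0, -1.0]]
contact_force: [-5.9, -0.4, 13.9]
gripper_width: 0.0003
grasp_force: 7.1
```

The switch has bottomed, with force rising to 14 N. One small extra press to be sure, then straight up and away.

Emit:
step_arm --targets '[0,0,0.01,0,0,0,0,0,0.015,0,0,0,0,0,0.015,0,0,0]'

```text
t: 21.92
position: [0.5592, 0.1039, 0.2141]
ee_rot: [[0.12, 0.993, 0.0], [0.993, -0.12, 0.002], [0.002, -0.0, -1.0]]
contact_force: [-8.2, -1.0, 21.1]
gripper_width: 0.0008
grasp_force: 11.0
```

Emit:
step_arm --targets '[0,0,-0.04,0,0,0,0,0,-0.1,0,0,0,0,0,-0.3,0,0,0,0,0,-0.6,0,0,0,0,0,-0.9,0,0,0]'

```text
t: 22.33
position: [0.5584, 0.104, 0.3009]
ee_rot: [[0.12, 0.993, -0.002], [0.993, -0.12, -0.001], [-0.001, -0.002, -1.0]]
contact_force: [1.0, 0.1, 0.2]
gripper_width: 0.0005
grasp_force: 0.0
```

Emit:
step_arm --targets '[-0.2,0,0,0,0,0,-0.4,0,0,0,0,0,-0.7,0,0,0,0,0,-1,0,0,0,0,0,-1,0,0,0,0,0]'

```text
t: 22.75
position: [0.5461, -0.0027, 0.3013]
ee_rot: [[0.13, 0.992, 0.001], [0.992, -0.13, -0.003], [-0.003, 0.001, -1.0]]
contact_force: [-0.3, -0.7, -0.8]
gripper_width: 0.0004
grasp_force: 0.0
```

Emit:
step_arm --targets '[-0.2,0,0,0,0,0,-0.4,0,0,0,0,0,-0.7,0,0,0,0,0,-1,0,0,0,0,0,-1,0,0,0,0,0]'

```text
t: 23.17
position: [0.5335, -0.1017, 0.3012]
ee_rot: [[0.13, 0.992, 0.001], [0.992, -0.13, -0.004], [-0.003, 0.001, -1.0]]
contact_force: [-0.0, -1.0, 0.6]
gripper_width: 0.0004
grasp_force: 0.0
```

```bash
python3 lp.py pics/s9.png .0 .16; python3 - <<'E'
from h import *
np.set_printoptions(precision=4,suppress=True)
c=get_calibration("top");p,d=grab_frame("top");W=cloud(d,c);q=W.reshape(-1,3);k=p.reshape(-1,3).astype(int)
near=(abs(q[:,0]-.56)<.06)&(abs(q[:,1]-.1)<.06)
m=near&(q[:,2]>.203)&(q[:,2]<.225);print(m.sum(),np.median(q[m],0))
s,_=grab_frame("side")
a=cv2.resize(s[70:320,130:420],(464,400));b=cv2.resize(p[100:290,150:330],(379,400))
cv2.imwrite("pics/fin.png",cv2.resize(np.hstack([a,b]),(800,380)))
E
```

```text
[ 0.5343 -0.0984  0.301 ] [ 0.5513  0.0205 -0.0897]
foot 1466 ((556.3749389648438, 100.27732849121094), (125.02098846435547, 134.06130981445312), 83.75923919677734)
crate face off 717 0.003907051179002105 fit [-0.1269  0.2423]
foot front off [-0.127  -0.0757 -0.0142 -0.0092]
198 [0.5576 0.103  0.2107]
```

View pics/fin.png

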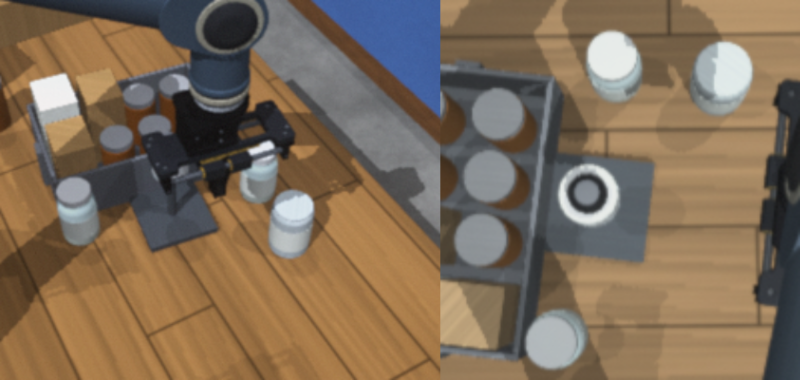

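The final picture shows the lamp standing with its foot against the crate (right half, (600,205)). The jars and can are unmoved, the cap is out, and the gripper is clear.

```bash
python3 -c "
from workcell import *
print(hand_in())"
```

```text
the job is handed in; nothing more can be done
None
```

The lamp stands on its foot, pushed up firmly against the crate's side; its switch was pressed to the stop and let go, the jars and can are where they were, and the job is handed in.

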